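Shut the chip box and hold the blast gate open at its mark

TASK

Lower the lid of the plywood chip box gently until it is fully shut, so that no suction is lost, then pull the knob of the self-closing blast gate towards you until it is level with the little brass clip on the rail, and keep it there. Finish while still holding the knob at the clip, as the spring would close the gate; leave the other things on the bench alone.

Things in the scene. Friction and masses are not known exactly. Their poses are not given: they have to be found in the camera images.
- chip_lid (a joint): hinge angle of the chip box's lid in rad: 0 = shut flat on the box, about 1.57 = standing upright. It starts part open, 0.75 to 1.2. The hinge is a stiff friction hinge: the lid stays at any angle and must be brought all the way down (a push of under 3 N at its free edge moves it).
- chip_box: fixed plywood box, 160 mm (its x) by 200 mm (its y) by 80 mm tall, open top; origin at the centre of its underside, z up, its -x side (the front) roughly towards the robot. The lid is a plywood plate 160x200x9 mm, hinged along the far (+x) rim; its free edge is at the front, and its outer face (facing up when shut) carries a black knob (28 mm wide, 43 mm tall) 30 mm from the free edge, midway across. The rest is bare.
- chip_lid_hinge (a point): point on the lid's hinge line, middle of the far rim, at the lid's underside (80 mm above the bench). Lid at angle a: the free edge lies 160*cos(a) mm in front of (box -x) and 160*sin(a) mm above this point.
- gate: fixed blast gate, a low grey and aluminium bed 290 mm long (its x from -225 to +65 mm) and 120 mm wide, with a grey duct collar (76 mm across, top 56 mm above the bench) around its origin; origin on the bench under the collar's centre, z up. Two rails, tops 22 mm above the bench, run along x at y = +52 and -52 mm. Its slide pulls out along its -x, roughly towards the robot.
- gate_slide: the gate's sliding steel plate with an upright round black knob, 28 mm diameter, straight from 24 to 76 mm above the bench. Origin on the knob's axis 45 mm above the bench, axes as the gate's. Closed (start), it stands 100 mm in front (-x) of the gate's origin; it travels up to 100 mm along -x. A spring pulls it shut with 4 N when closed plus 0.8 N per 10 mm; it shuts when let go.
- mark: the mark: small brass clip, 8 mm along the gate's x, 18 mm wide, 11 mm tall, on top of the gate's +y rail (its top 33 mm above the bench); origin at the centre of its underside, axes parallel to the gate's. It stands 42 to 72 mm in front of the closed knob. Slide at the mark: knob axis and clip at the same x of the gate.
- sanding_block: cork sanding block 90x55x35 mm lying flat; loose bystander, not to be disturbed; origin at the centre of its underside
- screwdriver: screwdriver 190 mm long lying along its x; loose bystander, not to be disturbed; origin at the centre of its underside
- screw_jar: clear jar, 56 mm across, 70 mm tall, steel cap; loose bystander, not to be disturbed; origin at the centre of its underside
- glue_bottle: white bottle 60 mm across, 180 mm tall; loose bystander, not to be disturbed; origin at the centre of its underside
- offcut: pale wood offcut 240x70x45 mm; loose bystander, not to be disturbed; origin at the centre of its underside
- hammer: hammer with wooden handle lying along its x; loose bystander, not to be disturbed; origin at the centre of its underside
- wax_tin: steel tin 80 mm across, 60 mm tall; loose bystander, not to be disturbed; origin at the centre of its underside

How it is judged:
By the outcome, as a careful person would: the job done as asked, in the order asked, and still so for the second after the job is handed in, while the arm keeps its last pose, push and grip.
It also fails if it takes over 43 s, if anything falls off the work surface, if the arm or the gripper's body presses on something with over 40 N, if the wrist force passes 120 N, or if a joint passes its speed limit or range.

ROBOT

A 7-joint arm with a two-finger parallel gripper is mounted at the origin on the work surface. World frame = base frame: x ahead of the robot, y to its left, z up, the work surface at z = 0. Lengths are in mm, angles in rad, forces in N, time in s.
With the tool pointing down it reaches from about 425 to 875 mm from the base axis. Payload 8.4 kg.
Tool frame: the origin (TCP) lies at the very end of the fingers, on their centre line; the grasp point (between the pads) lies 19 mm behind it; z points along the fingers, y is the line along which they close (so a half turn about z gives the same grasp; the last joint's range is limited). The gripper opens to 85 mm and grips with 20 to 120 N. Pads are 22 mm wide; open, the fingers measure 114 mm over their backs; the gripper's body (76 mm by 85 mm) begins 54 mm behind the grasp point. The pads swing forward as they close: fully open they stand 13 mm farther back than shut.
Start: joints at [-1.254, 0.333, 0.04, 1.465, -0.013, 1.343, -0.059], TCP at [262.547, 594.586, 231.308] pointing down, gripper open.
Joint ranges: [-2.58, 2.58], [-0.38, 2.09], [-1.3, 1.39], [0.25, 2.4], [-1.5, 4.64], [0.08, 2.09], [-2.65, 2.65]. Speed limits (rad/s): [2.22, 2.22, 2.79, 2.79, 3.14, 3.14, 3.14].

INTERFACE

Orientations are given as a unit quaternion [x, y, z, w].
In Python, from bench import readout, imaging, workorder gives the robot as it stands.
- The arm moves only by the shell command python3 -m creep 'ROWS' [FORCE]. ROWS is JSON, a list that holds one entry, the list of rows, each a list of 7 numbers: the shift along the world's x, y, z each as a share of 0.4 m, from -1 to 1, then the turn, a rotation vector about the world's x, y, z each as a share of 360 degrees, from -1 to 1, then the opening, from -1 (shut) to 1 (fully open), so that 0 is half open. In form: [[[tx, ty, tz, ax, ay, az, jaw], ...]]. A call has exactly 10 rows; each row is the pose to reach, as a shift and turn from the pose commanded when the call began, turning the shorter way round; what a row does not reach only later rows make up. A row lasts 1/8 s, in which the tool goes at most 62.5 mm and 10.7 degrees, less where a joint would pass 70% of its speed; a pose out of reach is approached as far as the arm can. A call with a number of a shift or a turn outside -1 to 1 is refused whole. A call with a gripper value outside its range is refused whole. The fingers move at their own pace and stop on an object; FORCE is the grip in N (left out, the last holds). Time passes only in rows, so rows that repeat a pose let the fingers close, or fill a call up. It gives the time, the measured TCP pose, the force, the opening and the grip force at its end, in the units of the state.
- readout.sense(): the state, without advancing time (a new reading comes with each control period).
- imaging.camera(name): name is "scene" or "side" or "wrist"; returns a dict with "img" (384x512x3 uint8, red, green, blue), "vfov" (degrees; the focal length in pixels is half the picture's height over the tangent of half this angle, whatever the lens; pixels are square), "cx", "cy" (the principal point, pixels), "cam_to_world" (4x4, takes a point from camera to world coordinates); the wrist camera has in their place "T_tool_cam" (4x4, takes a point from camera to tool coordinates, whose origin is the TCP and whose axes are the flange's). Camera axes: x right, y down, z forward; pixel columns grow to the right and rows downward; lengths in mm; the calibration is good to about 2 mm. The wrist camera is an equidistant fisheye: a pixel r from the principal point sees the ray r / f radians off the axis. A picture is of the moment at which its call begins: read the wrist's pose just before it. There is no depth.
- workorder.hand_in(): hands the job in; it is judged then, once.
The state is a dict: "clock": time; "joint_positions": joint angles; "qvel": joint speeds; "effort": joint torques, N m; "tcp_pos": TCP position; "ee_rot": TCP orientation; "wrist_force": force on the tool from outside, world axes, zero at the start; "moment": the same for the moment, N m; "finger_gap": finger opening in mm; "grip_force": force on a finger pad.
Only numpy, scipy, OpenCV 4.12 (cv2) and the standard library are available. Lean on these libraries where they do the work, as an engineer would, in place of code of your own. Each camera call takes 0.05 s, during which the arm holds its last target. There are 200 camera calls.

## Working session

There is one attempt and no reset: what is moved stays moved. The work goes in short steps, Python scripts to look and compute and a shell command to move; the robot and the scene stay as the last step left them, time stands still between calls to the robot, and variables do not carry over. Pictures are saved under pics/ and viewed, at most 10 in all, crops included, and the job is handed in when it is done.

```bash
mkdir -p pics; python3 - <<'E'
from bench import readout, imaging
import cv2,numpy as np
s=readout.sense();print(s)
for n in ("scene","side","wrist"):
    c=imaging.camera(n);cv2.imwrite(f"pics/{n}0.png",c["img"][:,:,::-1]);np.save(f"pics/{n}0.npy",c,allow_pickle=True)
    print(n,{k:v for k,v in c.items() if k!="img"})
a=cv2.imread("pics/scene0.png")
E
```

```text
{'clock': 0.0, 'joint_positions': array([-1.25418402,  0.33389409,  0.03993959,  1.466275  , -0.01341401,
        1.34329383, -0.05849817]), 'qvel': array([-0.00072324, -0.00045466,  0.00022064,  0.00052542,  0.00086798,
       -0.00010436,  0.00166535]), 'effort': array([-2.83261465e-05, -6.58561921e+01,  1.36532877e+00, -4.05539382e+01,
        1.67508982e-02,  1.29072796e-02,  5.65766399e-06]), 'tcp_pos': array([262.43190103, 594.17067665, 230.43121167]), 'ee_rot': array([ 2.06451053e-01,  9.78456601e-01, -7.94428585e-04, -1.08194120e-04]), 'wrist_force': array([0.59373636, 0.35515686, 1.30985976]), 'moment': array([-0.03118785, -0.00330376, -0.00319654]), 'grip_force': 0.0, 'finger_gap': 85.19072051243565}
scene {'vfov': 46.5183786797638, 'cx': 258.6643896303171, 'cy': 186.74801762805384, 'cam_to_world': array([[-4.47461777e-01,  6.93808933e-01, -5.64275750e-01,
         1.30759251e+03],
       [ 8.94245910e-01,  3.39990021e-01, -2.91085964e-01,
         3.98862896e+02],
       [-1.01099184e-02, -6.34851124e-01, -7.72568340e-01,
         1.14252561e+03],
       [ 0.00000000e+00, 
[... 246 characters left out ...]
,
       [-5.02160234e-01, -6.57259235e-01,  5.62001243e-01,
        -7.75778881e+02],
       [-6.91028107e-03, -6.46811237e-01, -7.62618825e-01,
         1.13591279e+03],
       [ 0.00000000e+00,  0.00000000e+00,  0.00000000e+00,
         1.00000000e+00]])}
wrist {'vfov': 65.70646984690485, 'cx': 254.78523268064433, 'cy': 192.95891705296395, 'T_tool_cam': array([[ 7.94389258e-04, -9.65148664e-01, -2.61701023e-01,
         6.53898859e+01],
       [ 9.99999378e-01,  9.71668549e-04, -5.48014055e-04,
        -1.90003523e-01],
       [ 7.83201686e-04, -2.61700425e-01,  9.65148835e-01,
        -1.42138614e+02],
       [ 0.00000000e+00,  0.00000000e+00,  0.00000000e+00,
         1.00000000e+00]])}
```

View pics/scene0.png

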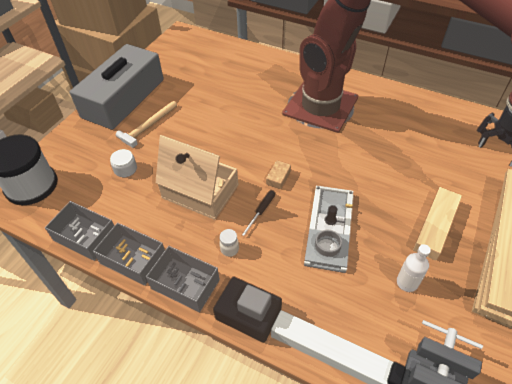

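View pics/side0.png

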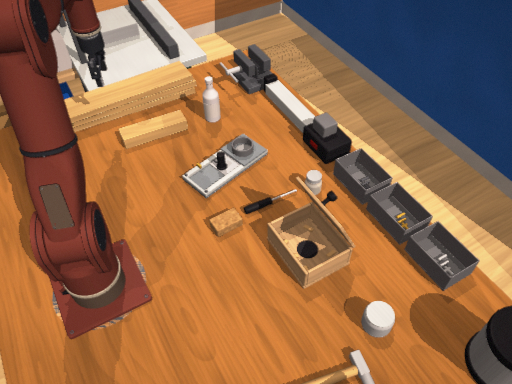

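The scene view shows the box at about (197,180) with its lid open and knob at (182,158), and the gate at (330,225) with knob at (331,212). In the side view the box is at (308,240) and the gate at (226,163), knob at (221,158). I'll enlarge both.

```bash
python3 - <<'E'
import cv2,numpy as np
a=cv2.imread("pics/scene0.png");b=cv2.imread("pics/side0.png")
def crop(i,x,y,w=100,h=75):return cv2.resize(i[y:y+h,x:x+w],(400,300),interpolation=cv2.INTER_CUBIC)
o=np.vstack([np.hstack([crop(a,146,138,),crop(b,262,180,)]),np.hstack([crop(a,280,180,120,90),crop(b,178,132)])])
cv2.imwrite("pics/comp.png",o)
E
```

```text
(no output)
```

View pics/comp.png

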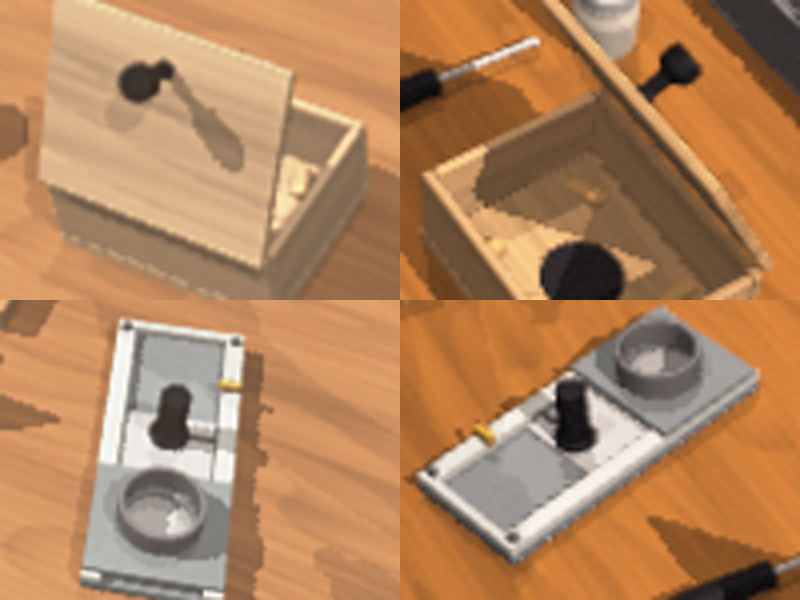

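```bash
cat > h.py <<'E'
import numpy as np
C={n:np.load(f"pics/{n}0.npy",allow_pickle=True).item() for n in("scene","side")}
def ray(n,p):
    c=C[n];f=c["img"].shape[0]/2/np.tan(np.radians(c["vfov"]/2));T=c["cam_to_world"]
    return T[:3,3],T[:3,:3]@np.array([(p[0]-c["cx"])/f,(p[1]-c["cy"])/f,1])
def plane(n,p,z):
    o,d=ray(n,p);return o+d*(z-o[2])/d[2]
def tri(a,b):
    o1,d1=ray("scene",a);o2,d2=ray("side",b)
    t=np.linalg.lstsq(np.c_[d1,-d2],o2-o1,rcond=None)[0]
    p,q=o1+t[0]*d1,o2+t[1]*d2;return (p+q)/2,np.linalg.norm(p-q)
E
python3 - <<'E'
from h import *
np.set_printoptions(precision=1,suppress=True)
S=lambda u,v:(146+u/4,138+v/4); D=lambda u,v:(262+(u-400)/4,180+v/4)
G=lambda u,v:(280+u*.3,180+(v-300)*.3); H=lambda u,v:(178+(u-400)/4,132+(v-300)/4)
P=dict(rimF_L=(S(366,125),D(424,175),80),hingeR=(S(40,182),D(766,264),80),hingeL=(S(265,265),D(605,92),80),lidknob=(S(138,82),D(682,64),0),
 gknobtop=(G(177,392),H(570,382),76),clip=(G(231,385),H(484,432),33),collar=(G(162,503),H(658,347),56),scr1=(G(125,325),H(512,537),22),scr2=(G(236,342),H(433,470),22))
for k,(a,b,z) in P.items():
    r=tri(a,b);print(k,r[0],round(r[1],1),"at z",z,plane("scene",a,z)[:2],plane("side",b,z)[:2])
print("fr -y rim from wrist none; lid free corners seen in scene only", ray("scene",S(55,0)))
E
```

```text
rimF_L [494.9 -97.5  75.5] 3.8 at z 80 [496.7 -94.2] [ 494.3 -102. ]
hingeR [ 660.7 -291.7   82. ] 2.1 at z 80 [ 660.2 -293.8] [ 661.1 -290. ]
hingeL [652.7 -99.4  76.1] 5.7 at z 80 [653.1 -95.7] [ 652.5 -104.1]
lidknob [ 636.6 -196.3  216.4] 1.7 at z 0 [ 479.1 -334.6] [767.1 -60.7]
gknobtop [508.1 232.1  82.2] 0.9 at z 76 [503.  231.4] [510.9 237.6]
clip [438.3 266.   29. ] 1.2 at z 33 [440.8 266.8] [437.4 261.6]
collar [604.9 258.1  54.9] 1.0 at z 56 [605.2 258.6] [604.7 256.6]
scr1 [409.3 149.7  23.8] 0.7 at z 22 [408.2 149.1] [409.7 151.6]
scr2 [383.6 252.3  24.1] 1.9 at z 22 [381.  252.6] [384.6 253.2]
fr -y rim from wrist none; lid free corners seen in scene only (array([1307.6,  398.9, 1142.5]), array([-0.5, -0.5, -0.7]))
```

View pics/wrist0.png

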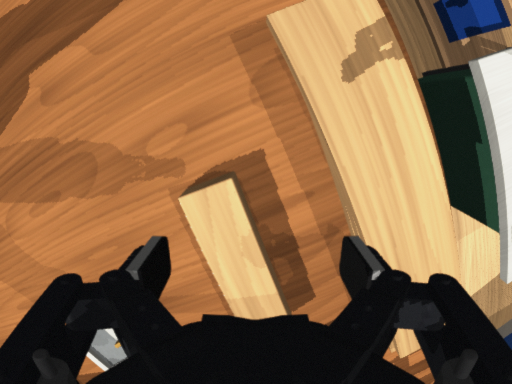

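The wrist view shows only the offcut at (230,250) and the planks on the right. Triangulation agrees with the given sizes:

| Item | Measured | Check |
|---|---|---|
| Gate origin | about (605,258), yaw 15° | |
| Clip | 59 mm in front of the knob | lateral offset 51 mm, should be 52 |
| Hinge middle | about (657,-196) | |
| Lid angle | about 1.04 rad | within 0.75 to 1.2 |

First I rise, turn and move above the gate.

```bash
python3 -m creep '[[[0.05,-0.1,0.15,0,0,-0.03,-1],[0.15,-0.25,0.25,0,0,-0.06,-1],[0.25,-0.4,0.25,0,0,-0.09,-1],[0.33,-0.55,0.25,0,0,-0.12,-1],[0.41,-0.7,0.25,0,0,-0.1417,-1],[0.48,-0.85,0.25,0,0,-0.1417,-1],[0.52,-0.98,0.25,0,0,-0.1417,-1],[0.52,-0.98,0.25,0,0,-0.1417,-1],[0.52,-0.98,0.25,0,0,-0.1417,-1],[0.52,-0.98,0.25,0,0,-0.1417,-1]]]' 40
python3 - <<'E'
from bench import readout, imaging
import cv2,numpy as np
s=readout.sense();c=imaging.camera("wrist");c["s"]=s
cv2.imwrite("pics/wrist1.png",c["img"][:,:,::-1]);np.save("pics/wrist1.npy",c,allow_pickle=True)
print(s["joint_positions"],s["tcp_pos"],s["ee_rot"],s["wrist_force"])
E
```

```text
clock: 1.4
tcp_pos: [470.2, 203.2, 331.2]
ee_rot: [0.607, 0.794, -0.0, -0.0]
wrist_force: [-0.7, 1.4, -1.3]
finger_gap: -0.2
grip_force: 0.0
[-9.07592076e-01  4.21401490e-04  4.16882914e-01  1.64978638e+00
 -6.26653360e-04  1.49164358e+00 -2.25562693e-01] [470.19072854 203.23433696 331.17553403] [ 6.07452551e-01  7.94355924e-01 -7.22233950e-06 -2.52740871e-04] [-0.72629359  1.44465883 -1.316919  ]
```

View pics/wrist1.png

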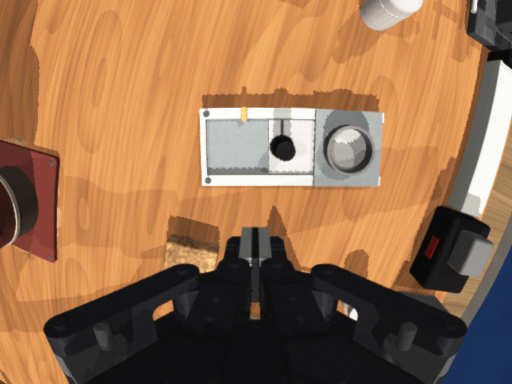

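The wrist view shows the gate level in the picture: knob top at (283,147), clip at (244,114), collar at (348,149), screws at (207,113) and (208,181). I'll work out the refined gate numbers and move on to the box.

```bash
cat >> h.py <<'E'
from scipy.spatial.transform import Rotation as R
def wplane(c,p,z):
    f=192/np.tan(np.radians(c["vfov"]/2));u,v=p[0]-c["cx"],p[1]-c["cy"];r=np.hypot(u,v);t=r/f
    d=np.array([np.sin(t)*u/r,np.sin(t)*v/r,np.cos(t)])
    T=c["T_tool_cam"];Q=R.from_quat(c["s"]["ee_rot"]).as_matrix()
    o=c["s"]["tcp_pos"]+Q@T[:3,3];d=Q@T[:3,:3]@d
    return o+d*(z-o[2])/d[2]
E
python3 - <<'E'
from h import *
import cv2
np.set_printoptions(precision=1,suppress=True)
c=np.load("pics/wrist1.npy",allow_pickle=True).item()
hsv=cv2.cvtColor(c["img"],cv2.COLOR_RGB2HSV)
m=cv2.inRange(hsv[100:128,230:260],(15,120,120),(32,255,255));ys,xs=np.nonzero(m);cl=(xs.mean()+230,ys.mean()+100)
k=cv2.inRange(hsv[130:165,265:305],(0,0,0),(180,255,50));ys,xs=np.nonzero(k);kn=(xs.mean()+265,ys.mean()+130)
print(cl,len(m.nonzero()[0]),kn,len(xs))
C_=wplane(c,cl,30);K=wplane(c,kn,74);s1=wplane(c,(207,113.5),22);s2=wplane(c,(208,181),22);co=wplane(c,(350,149),56)
print("clip",C_,"knob",K,"screws",s1,s2,"collar",co)
th=np.arctan2(*(s1-s2)[[0,1]]*np.array([-1,1]));print("yaw y",np.degrees(th))
th=np.arctan2(*(co-(s1+s2)/2)[[1,0]]);print("yaw x",np.degrees(th))
ux=np.array([np.cos(th),np.sin(th),0]);uy=np.array([-ux[1],ux[0],0])
print("clip rel knob",(C_-K)@ux,(C_-K)@uy,"collar rel",(co-K)@ux)
E
python3 -m creep '[[[0.08,-0.12,0,0,0,0,-1],[0.15,-0.26,0,0,0,0,-1],[0.22,-0.4,0,0,0,0,-1],[0.28,-0.54,0,0,0,0,-1],[0.34,-0.68,0,0,0,0,-1],[0.39,-0.8,0,0,0,0,-1],[0.425,-0.87,0,0,0,0,-1],[0.425,-0.87,0,0,0,0,-1],[0.425,-0.87,-0.075,0,0,0,-1],[0.425,-0.87,-0.075,0,0,0,-1]]]'
python3 - <<'E'
from bench import readout, imaging
import cv2,numpy as np
s=readout.sense();c=imaging.camera("wrist");c["s"]=s
np.save("pics/wrist2.npy",c,allow_pickle=True)
d=imaging.camera("side")["img"]
cv2.imwrite("pics/w2.png",np.hstack([cv2.resize(c["img"],(400,300)),cv2.resize(d[150:300,220:420],(400,300))])[:,:,::-1])
E
```

```text
(np.float64(243.5), np.float64(113.03571428571429)) 56 (np.float64(282.3333333333333), np.float64(147.35585585585585)) 444
clip [436.8 263.8  30. ] knob [500.9 233.3  74. ] screws [383.  249.5  22. ] [409.5 147.8  22. ] collar [599.4 257.7  56. ]
yaw y 14.606992973723253
yaw x 16.205790652636587
clip rel knob -53.036562267574595 47.24673954797765 collar rel 101.4625080840225
clock: 2.7
tcp_pos: [640.0, -142.4, 299.0]
ee_rot: [0.606, 0.795, -0.001, -0.002]
wrist_force: [-0.3, -0.5, 0.5]
finger_gap: 0.0
grip_force: 0.0
```

View pics/w2.png

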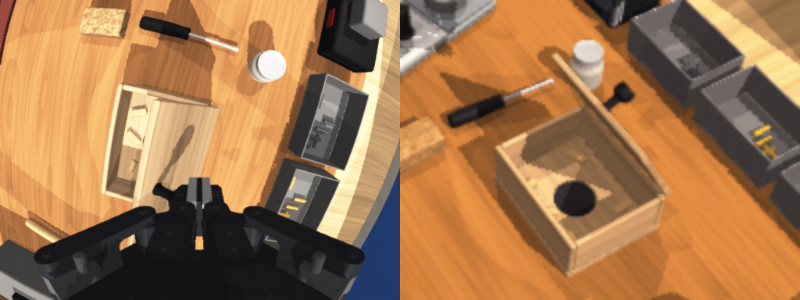

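The lid plate's outer face lies left of the shut fingers, and the knob is at lower left, 50 mm to the side. I descend behind the lid and approach its outer face.

```bash
python3 -m creep '[[[0,0,-0.07,0,0,0,-1],[0,0,-0.14,0,0,0,-1],[0,0,-0.2,0,0,0,-1],[0,0,-0.2475,0,0,0,-1],[0,0,-0.2475,0,0,0,-1],[-0.02,0,-0.2475,0,0,0,-1],[-0.04,0,-0.2475,0,0,0,-1],[-0.0675,0,-0.2475,0,0,0,-1],[-0.0675,0,-0.2475,0,0,0,-1],[-0.0675,0,-0.2475,0,0,0,-1]]]'
```

```text
clock: 4.05
tcp_pos: [613.7, -145.2, 202.6]
ee_rot: [0.608, 0.794, 0.0, 0.0]
wrist_force: [0.1, -0.2, -0.3]
finger_gap: 0.3
grip_force: 0.0
```

```bash
python3 -m creep '[[[-0.023,0,-0.013,0,0,0,-1],[-0.046,0,-0.028,0,0,0,-1],[-0.069,0,-0.045,0,0,0,-1],[-0.086,0,-0.061,0,0,0,-1],[-0.102,0,-0.077,0,0,0,-1],[-0.116,0,-0.094,0,0,0,-1],[-0.129,0,-0.112,0,0,0,-1],[-0.141,0,-0.131,0,0,0,-1],[-0.1525,0,-0.15,0,0,0,-1],[-0.1525,0,-0.15,0,0,0,-1]]]'
python3 - <<'E'
from bench import readout, imaging
import cv2,numpy as np
d=imaging.camera("side")["img"];e=imaging.camera("scene")["img"]
cv2.imwrite("pics/w3.png",np.hstack([cv2.resize(e[110:230,130:290],(400,300)),cv2.resize(d[150:300,220:420],(400,300))])[:,:,::-1])
E
```

```text
clock: 5.3
tcp_pos: [551.8, -145.3, 141.5]
ee_rot: [0.608, 0.794, -0.0, -0.001]
wrist_force: [0.3, -0.4, -0.1]
finger_gap: 0.1
grip_force: 0.0
```

View pics/w3.png

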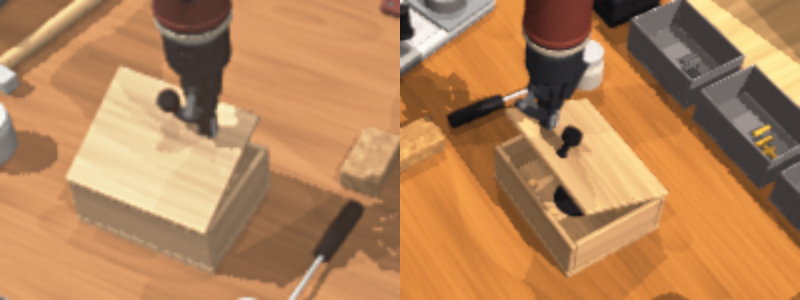

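The lid has followed the fingers down to about 0.4 rad, with the tip on its outer face beside the knob. I bring it the rest of the way.

```bash
python3 -m creep '[[[-0.008,0,-0.02,0,0,0,-1],[-0.014,0,-0.04,0,0,0,-1],[-0.02,0,-0.06,0,0,0,-1],[-0.025,0,-0.08,0,0,0,-1],[-0.029,0,-0.095,0,0,0,-1],[-0.032,0,-0.107,0,0,0,-1],[-0.034,0,-0.117,0,0,0,-1],[-0.035,0,-0.123,0,0,0,-1],[-0.035,0,-0.128,0,0,0,-1],[-0.035,0,-0.13,0,0,0,-1]]]'
```

```text
clock: 6.65
tcp_pos: [538.4, -145.4, 90.2]
ee_rot: [0.608, 0.794, -0.0, -0.0]
wrist_force: [-1.3, 0.8, 0.9]
finger_gap: 0.2
grip_force: 0.6
```

Push slowly further until the force shows the seat.

```bash
python3 -m creep '[[[0,0,-0.002,0,0,0,-1],[0,0,-0.004,0,0,0,-1],[0,0,-0.006,0,0,0,-1],[0,0,-0.008,0,0,0,-1],[0,0,-0.008,0,0,0,-1],[0,0,-0.008,0,0,0,-1],[0,0,-0.008,0,0,0,-1],[0,0,-0.008,0,0,0,-1],[0,0,-0.008,0,0,0,-1],[0,0,-0.008,0,0,0,-1]]]'
```

```text
clock: 7.9
tcp_pos: [538.6, -145.4, 89.4]
ee_rot: [0.608, 0.794, 0.001, -0.0]
wrist_force: [-11.9, 3.4, 28.9]
finger_gap: 0.1
grip_force: 14.8
```

The lid is seated: tip at 89 mm, which is the shut height, with 29 N reaction. I lift and travel over the gate knob.

```bash
python3 -m creep '[[[0,0,0.1,0,0,0,-1],[0,0,0.22,0,0,0,-1],[-0.01,0.12,0.3,0,0,0,0.4],[-0.02,0.26,0.3,0,0,0,0.4],[-0.04,0.4,0.3,0,0,0,0.4],[-0.05,0.54,0.3,0,0,0,0.4],[-0.06,0.68,0.3,0,0,0,0.4],[-0.07,0.82,0.3,0,0,0,0.4],[-0.079,0.94,0.3,0,0,0,0.4],[-0.079,0.94,0.3,0,0,0,0.4]]]'
python3 - <<'E'
from bench import readout, imaging
import cv2,numpy as np
s=readout.sense();c=imaging.camera("wrist");c["s"]=s
np.save("pics/wrist4.npy",c,allow_pickle=True)
d=imaging.camera("side")["img"];e=imaging.camera("scene")["img"]
print(s["tcp_pos"],s["finger_gap"])
cv2.imwrite("pics/w4.png",np.hstack([np.vstack([cv2.resize(e[110:230,130:290],(400,300)),cv2.resize(d[150:300,220:420],(400,300))]),cv2.resize(c["img"][:,56:456],(400,384))[np.r_[0:384,np.zeros(216,int)]]])[:,:,::-1])
E
```

```text
clock: 9.15
tcp_pos: [505.4, 235.1, 206.5]
ee_rot: [0.605, 0.796, -0.0, -0.001]
wrist_force: [-0.9, -0.8, 0.2]
finger_gap: 59.8
grip_force: 0.0
[505.43775255 235.1410435  206.45309644] 59.79266922459657
```

View pics/w4.png

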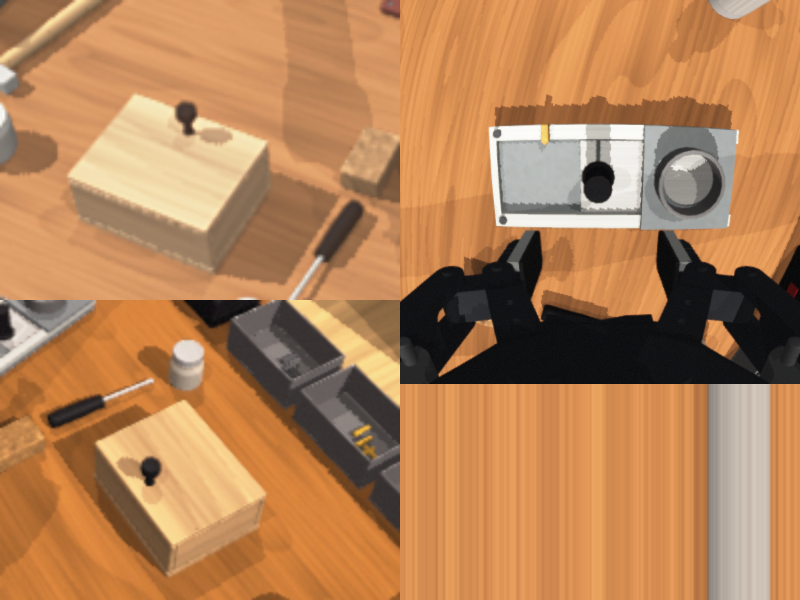

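The lid now lies flat and shut in both outside views. The wrist view has the knob top at (254,187), centred between the fingers, and the clip at (201,133). I refine the position.

```bash
python3 - <<'E'
from h import *
import cv2
np.set_printoptions(precision=1,suppress=True)
c=np.load("pics/wrist4.npy",allow_pickle=True).item()
hsv=cv2.cvtColor(c["img"],cv2.COLOR_RGB2HSV)
m=cv2.inRange(hsv[115:150,185:215],(15,130,120),(32,255,255));ys,xs=np.nonzero(m);print(xs.min()+185,xs.max()+185,ys.min()+115,ys.max()+115)
cl=(xs.mean()+185,ys.mean()+115)
k=cv2.inRange(hsv[155:210,230:280],(0,0,0),(180,255,50));ys,xs=np.nonzero(k);print(xs.min()+230,xs.max()+230,ys.min()+155,ys.max()+155)
r=(xs.max()-xs.min()+1)/2; kn=((xs.max()+xs.min())/2+230,ys.max()+155-r)
C_=wplane(c,cl,30);K=wplane(c,kn,76);s1=wplane(c,(152,134),22);s2=wplane(c,(159,220),22)
print("clip",C_,"knob",K,s1,s2,"len",np.linalg.norm(s1-s2))
th=np.radians(15.2);ux=np.array([np.cos(th),np.sin(th),0]);uy=np.array([-ux[1],ux[0],0])
print("rel",(C_-K)@ux,(C_-K)@uy,"clip from screws",(C_-(s1+s2)/2)@ux,(C_-(s1+s2)/2)@uy)
E
```

```text
197 204 124 143
239 269 161 201
clip [437.3 264.   30. ] knob [505.3 233.8  76. ] [380.5 248.4  22. ] [409.  148.9  22. ] len 103.54978584334384
rel -57.745208792589175 46.93803691064306 clip from screws 58.17723284926004 51.938272469131505
```

```bash
python3 -m creep '[[[0,0.005,-0.1,0,0,0,0.4],[0,0.005,-0.2,0,0,0,0.4],[0,0.005,-0.3,0,0,0,0.4],[0,0.005,-0.37,0,0,0,0.4],[0,0.005,-0.415,0,0,0,0.4],[0,0.005,-0.415,0,0,0,0.4],[0,0.005,-0.415,0,0,0,-1],[0,0.005,-0.415,0,0,0,-1],[0,0.005,-0.415,0,0,0,-1],[0,0.005,-0.415,0,0,0,-1]]]' 60
python3 -m creep '[[[0,0,0,0,0,0,-1],[0,0,0,0,0,0,-1],[0,0,0,0,0,0,-1],[0,0,0,0,0,0,-1],[0,0,0,0,0,0,-1],[0,0,0,0,0,0,-1],[0,0,0,0,0,0,-1],[0,0,0,0,0,0,-1],[0,0,0,0,0,0,-1],[0,0,0,0,0,0,-1]]]'
```

```text
clock: 10.55
tcp_pos: [505.1, 232.1, 42.3]
ee_rot: [0.608, 0.794, -0.001, -0.001]
wrist_force: [-13.5, -4.2, 15.5]
finger_gap: 26.7
grip_force: 58.4
clock: 11.8
tcp_pos: [505.1, 232.1, 42.3]
ee_rot: [0.608, 0.794, -0.001, -0.001]
wrist_force: [-13.0, -3.9, 14.0]
finger_gap: 26.6
grip_force: 58.4
```

The knob is held, 26.6 mm across. I pull about 57.5 mm along the gate axis, plus an allowance for the spring.

```bash
python3 -m creep '[[[-0.02,-0.0055,0,0,0,0,-1],[-0.04,-0.011,0,0,0,0,-1],[-0.06,-0.0165,0,0,0,0,-1],[-0.08,-0.022,0,0,0,0,-1],[-0.1,-0.0275,0,0,0,0,-1],[-0.12,-0.033,0,0,0,0,-1],[-0.135,-0.0375,0,0,0,0,-1],[-0.1465,-0.041,0,0,0,0,-1],[-0.1465,-0.041,0,0,0,0,-1],[-0.1465,-0.041,0,0,0,0,-1]]]'
python3 - <<'E'
from bench import readout, imaging
import cv2,numpy as np
s=readout.sense();c=imaging.camera("wrist");c["s"]=s
np.save("pics/wrist5.npy",c,allow_pickle=True)
d=imaging.camera("side")["img"];e=imaging.camera("scene")["img"]
print(s["tcp_pos"],s["finger_gap"],s["wrist_force"])
z=lambda i:cv2.resize(i,(400,300),interpolation=cv2.INTER_CUBIC)
cv2.imwrite("pics/w5.png",np.vstack([np.hstack([z(e[165:255,290:410]),z(d[120:210,165:285])]),np.hstack([z(c["img"]),z(c["img"][90:240,150:350])])])[:,:,::-1])
E
```

```text
clock: 13.05
tcp_pos: [450.3, 217.2, 42.4]
ee_rot: [0.608, 0.794, 0.002, 0.001]
wrist_force: [7.9, 2.6, -2.6]
finger_gap: 26.6
grip_force: 60.2
[450.26829508 217.16588232  42.38375826] 26.6111567802566 [ 7.91507885  2.62755091 -2.57363919]
```

View pics/w5.png

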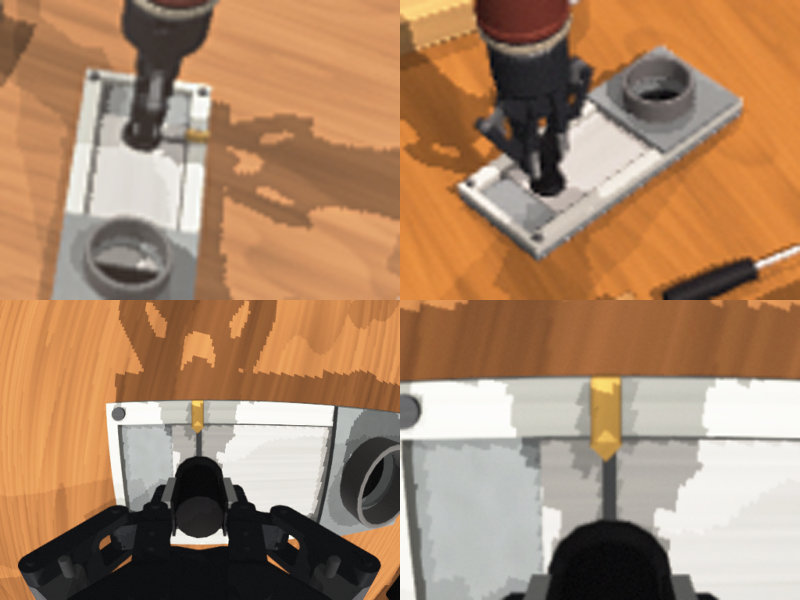

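The knob stands beside the clip. In the zoomed wrist crop the clip is at column 606, and the slide's pointer line and the knob are at about 609. I check this numerically.

```bash
python3 - <<'E'
from h import *
import cv2
c=np.load("pics/wrist5.npy",allow_pickle=True).item()
hsv=cv2.cvtColor(c["img"],cv2.COLOR_RGB2HSV)
m=cv2.inRange(hsv[120:175,235:275],(15,120,100),(32,255,255));ys,xs=np.nonzero(m);print(xs.min()+235,xs.max()+235,ys.min()+120,ys.max()+120)
g=hsv[160:195,235:275,2].astype(int)
ux=np.array([.965,.2622,0]);uy=np.array([-.2622,.965,0]);t=c["s"]["tcp_pos"]
for yy in (172,180,186,192):
    row=hsv[yy,240:270,2]; d=np.nonzero(row<110)[0]+240; p=wplane(c,(d.mean(),yy),22)
    print(yy,d.min(),d.max(),(p-t)@ux,(p-t)@uy)
top=ys<165-120
for z in (30,33):
    p=wplane(c,(xs[top].mean()+235,ys[top].mean()+120),z);print("clip",z,(p-t)@ux,(p-t)@uy)
E
```

```text
245 260 127 170
172 251 257 0.022440380187128336 33.42280026383733
180 251 257 0.02048915017995018 28.85477793695577
186 251 257 0.018870362556892478 25.392832924732826
192 251 257 0.017114817877603373 21.89645080564673
clip 30 -0.7584522889382381 49.02692261996855
clip 33 -0.750879178809844 49.341995826415726
```

The clip is 0.75 mm further out. I nudge the knob and check that the hold is steady.

```bash
python3 -m creep '[[[-0.0015,-0.0004,0,0,0,0,-1],[-0.0015,-0.0004,0,0,0,0,-1],[-0.0015,-0.0004,0,0,0,0,-1],[-0.0015,-0.0004,0,0,0,0,-1],[-0.0015,-0.0004,0,0,0,0,-1],[-0.0015,-0.0004,0,0,0,0,-1],[-0.0015,-0.0004,0,0,0,0,-1],[-0.0015,-0.0004,0,0,0,0,-1],[-0.0015,-0.0004,0,0,0,0,-1],[-0.0015,-0.0004,0,0,0,0,-1]]]' && python3 -c "
from bench import workorder;print(workorder.hand_in())"
```

```text
clock: 14.45
tcp_pos: [449.8, 217.0, 42.4]
ee_rot: [0.608, 0.794, 0.002, 0.001]
wrist_force: [8.4, 2.6, -2.4]
finger_gap: 26.3
grip_force: 60.2
the job is handed in; nothing more can be done
None
```

The chip box lid is fully shut and the gripper is holding the gate knob level with the brass clip (within about 1 mm by the wrist camera); I handed the job in at 14.45 s without touching anything else on the bench.

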